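# Weld hardness check on a bicycle frame corner

## Task

Take a hardness reading on the welded frame corner: first slide the selector on top of the gauge box all the way to its stop at the end where the stubby antenna stands, then lift the probe, the thickest and tallest of the three tools in the wooden stand, out of its hole and press its sprung tip lightly on the steel plate, inside the ring-shaped mark (not the cross), with the probe square to the sloping plate. The tip should be pushed about half-way in, never jammed hard. Finish while still holding the probe there in the gripper, and leave the work and everything else where it stands.

Things in the scene. Friction and masses are not known exactly. Their poses are not given: they have to be found in the camera images.
- gauge: the fixed gauge box, 90 (x) by 150 (y) by 43 mm high, flat top; origin under its centre. The selector slides on its top along +y, 18 mm to the +x side of the middle. A stubby antenna, 12 mm thick, rises 36 mm above the top at x = +34, y = +66 mm
- selector_grip (a point): centre of the selector's upright grip, a block 14 mm (x) by 22 mm (y) by 30 mm high standing on the gauge box's top face; the point lies 15 mm above that face. It slides along its own +y axis, towards the antenna, which at the stop is 41 mm further on along y and 16 mm to +x
- selector (a joint): travel of the selector in m: 0 at the far end, 0.06 at the stop at the antenna's end; it moves with about 1.5 N and stays where left
- stand: the fixed wooden tool stand, 70 (x) by 160 (y) by 55 mm high, with three 22 mm holes in a row along y at -50, 0 and +50 mm; origin under its centre. The probe hangs in any one of the holes, a punch and a scraper in the others
- probe_grip (a point): a point on the axis of the probe, within its smooth round grip, 24 mm in diameter, which reaches from 40 mm below to 35 mm above the point. z runs along the probe away from its tip; at the start x and y are those of the stand. Whole length 127 mm, mass 140 to 225 g. Hangs upright by its collar: 32 mm in diameter, 6 mm thick, underside 46 mm below the point
- probe_tip (a point): the very end of the probe's rounded sprung tip (8 mm in diameter), on the probe's axis, 92 mm below the grip point when not pressed. It sticks 12 mm out of the nose, which is 18 mm in diameter and reaches 34 mm below the collar, loosely in the hole: raised straight up by 50 mm the probe is clear of the stand
- plunger (a joint): how far the sprung tip is pushed in, m: 0 when free, 0.010 at most. The spring pushes back with 1 N at the start of travel and 6 N at the end
- mark (a point): centre of the ring-shaped mark (24 mm across) on the upper face of a flat steel plate (90 mm along x by 60 mm along y) on the welded frame corner. z is square to the plate, outward. The plate slopes 11 to 25 degrees, low on its -x side, about 145 mm above the bench. A cross-shaped mark lies 42 mm from the ring along +x. The clamp gives way only to a hard push
- fixture: the fixed tilting fixture, footprint 150 (x) by 130 (y) mm, origin under its centre. Between two cheeks, 46 to 58 mm either side in y and 132 mm high, it holds the work: a 40 mm shell across, and two 32 mm tubes running down from it to -x and +x, ends about 100 mm from the middle
- hammer: a hammer, about 300 mm long. Not part of the job; to be left where it is.
- wrench: a small wrench, 170 mm long, lying flat. Not part of the job; to be left where it is.
- tape: a roll of tape, 66 mm across, 22 mm high. Not part of the job; to be left where it is.
- socket: a small steel socket, 24 mm across, 32 mm high. Not part of the job; to be left where it is.
- magnet: a square welding magnet, 90 x 90 x 18 mm. Not part of the job; to be left where it is.
- grinder: a yellow angle grinder, about 290 mm long and 72 mm high. Not part of the job; to be left where it is.
- punch: a centre punch hanging in the tool stand; slim, 12 mm thick, its top 55 mm above the stand's top face; origin under its collar. Not part of the job; to be left where it is.
- scraper: a scraper with a waisted wooden handle, up to 20 mm thick, hanging in the tool stand; its top 59 mm above the stand's top face; origin under its collar. Not part of the job; to be left where it is.
Things that resemble listed ones, but are neither listed nor needed, are in the scene too. What is shaped like the fixture but orange is not meant. What is shaped like the part that bears probe_grip but orange is not meant.

How it is judged (in metres and radians):
On the way, in this order (a step that is already met when the one before it is completed fails the run):
1. the selector is at its stop at the antenna's end (value of joint selector above 0.057 m), for 0.2 s.
2. the probe has been lifted out of the stand (distance of probe_grip from where it was at the start of the episode above 0.045 m and contact force between probe and the fingers above 0.5 N), for 0.1 s.
At the end, for the whole second after the job is handed in: The selector is within 4 mm of its stop; the gripper holds the probe with its tip within 8 mm of the ring's centre, the tip pushed in between 1.5 and 8.8 mm of its 10 mm, the probe within 8 degrees (0.14 rad) of square to the plate and still, clear of the stand, and the work has not shifted by 6 mm (value of joint selector above 0.056 m and distance between probe_tip and mark below 0.008 m and angle between the z axis of probe_grip and the z axis of mark, either way round below 0.14 rad and z of probe_grip in the frame of mark above 0.06 m and value of joint plunger between 0.0015 and 0.0088 m and contact force between probe and frame above 1 N and contact force between probe and the fingers above 1 N and contact force between probe and stand below 0.2 N and linear speed of probe below 0.02 m/s and distance of mark from where it was at the start of the episode below 0.006 m); the arm keeps its last pose, push and grip.
It fails at once if the probe was jammed hard on the work (over 20 N) (contact force between probe and frame above 20 N).
It fails at once if the work was shifted in its clamp (distance of mark from where it was at the start of the episode above 0.008 m).
It fails at once if a bystander was disturbed by more than 30 mm (distance of any of hammer, wrench, tape, socket, magnet, grinder, punch, scraper from where it was at the start of the episode above 0.03 m).
It also fails if it takes over 58 s, if anything falls off the work surface, if the arm or the gripper's body presses on something with over 40 N, if the wrist force passes 120 N, or if a joint passes its speed limit or range.

## Robot

A 6-joint arm with a two-finger parallel gripper is mounted at the origin on the work surface. World frame = base frame: x ahead of the robot, y to its left, z up, the work surface at z = 0. Lengths are in m, angles in degrees, forces in N, time in s.
With the tool pointing down it reaches from about 0.4 to 0.825 m from the base axis. Payload 7 kg.
Tool frame: the origin (TCP) lies between the finger pads; the fingertips stand 22 mm ahead of it and the grasp point (between the pads) lies 3 mm ahead of it; z points along the fingers, y is the line along which they close (so a half turn about z gives the same grasp; the last joint's range is limited). The gripper opens to 88 mm and grips with 3 to 60 N. Pads are 19 mm wide; open, the fingers measure 130 mm over their backs; the gripper's body (78 mm by 193 mm) begins 47 mm behind the grasp point.
Start: joints at [83.428, 20.546, 0.682, 0, -70.136, -16.507], TCP at [0.265, 0.621, 0.249] pointing down, gripper open.
Joint ranges: [-176.03, 176.03], [-82.01, 121.73], [-58.28, 71.71], [-173.87, 95.51], [-174.79, -0.11], [-173.66, 173.66]. Speed limits (degrees/s): [136.94, 136.94, 172.46, 180, 180, 180].

## Interface

Orientations are given as [roll, pitch, yaw] about the fixed x, y, z axes, in that order (R = Rz(yaw) Ry(pitch) Rx(roll)).
In Python, from plant import ctrl gives the robot as it stands.
- The arm moves only by the tool apply_moves, never from a script. Its argument "targets" is a list of rows, each an object with "travel": the shift along the tool's x, y, z in mm, a list of three; "roll": the turn about the tool's z in degrees; "jaw": the finger opening in mm, from 0 to 87.6. In form: [{"travel": [tx, ty, tz], "roll": roll, "jaw": jaw}, ...]. A call has 1 to 10 rows; each row shifts and turns the commanded pose from where the row before left it, along the tool's axes as they then stand; what a row does not reach is not made up. A row lasts 1/10 s, in which the tool goes at most 50 mm and 8.59 degrees, less where a joint would pass 70% of its speed; a pose out of reach is approached as far as the arm can. A call with a gripper value outside its range is refused whole. The fingers move at their own pace and stop on an object; the grip force is fixed at half the most. Time passes only in rows, so rows that do not move let the fingers close. It gives the time, the measured TCP pose, the force, the opening and the grip force at its end, in the units of the state.
- ctrl.get_obs(): the state, without advancing time (a new reading comes with each control period).
- ctrl.snapshot(name): name is "scene" or "top" or "wrist"; returns the picture (384x512x3 uint8, red, green, blue); there is no depth.
- ctrl.calibration(name): a dict with "K" (3x3 intrinsics, pixels), "extrinsics" (4x4, takes a point from camera to world coordinates); the wrist camera has in their place "hand_eye" (4x4, takes a point from camera to tool coordinates, whose origin is the TCP and whose axes are the flange's). Camera axes: x right, y down, z forward; pixel columns grow to the right and rows downward; lengths in m; the calibration is good to about 2 mm. A picture is of the moment at which its call begins: read the wrist's pose just before it. calibration takes no time and is no camera call.
- ctrl.close_job(): hands the job in; it is judged then, once.
The state is a dict: "clock": time; "joint_pos": joint angles; "qvel": joint speeds; "tau": joint torques, N m; "tool_pos": TCP position; "orientation": TCP orientation; "force": force on the tool from outside, world axes, zero at the start; "moment": the same for the moment, N m; "opening": finger opening in m; "gripper_force": force on a finger pad.
Only numpy, scipy, OpenCV 4.12 (cv2) and the standard library are available. Lean on these libraries where they do the work, as an engineer would, in place of code of your own. Each camera call takes 0.05 s, during which the arm holds its last target. There are 200 camera calls.

## Working session

There is one attempt and no reset: what is moved stays moved. The work goes in short steps, Python scripts to look and compute and a tool call to move; the robot and the scene stay as the last step left them, time stands still between calls to the robot, and variables do not carry over. Pictures are saved under pics/ and viewed, at most 10 in all, crops included, and the job is handed in when it is done.

Besides the shell and the picture viewer there is one more tool, called after ">>>" as name(argument=value, ...), one argument or row to a line, values as JSON. apply_moves: Moves the arm, as the interface text tells. Its arguments: {"type":"object","properties":{"targets":{"type":"array","items":{"type":"object","properties":{"travel":{"type":"array","items":{"type":"number"}},"roll":{"type":"number"},"jaw":{"type":"number"}}}}},"required":["targets"]}

```bash
mkdir -p pics; ls; python3 - <<'E'
from plant import ctrl
import cv2
for n in ("scene","top"):
    im=ctrl.snapshot(n); cv2.imwrite(f"pics/{n}0.png",cv2.resize(im[:,:,::-1],(800,600),interpolation=cv2.INTER_CUBIC))
    cv2.imwrite(f"pics/{n}0_raw.png",im[:,:,::-1])
    c=ctrl.calibration(n); print(n,c)
print(ctrl.calibration("wrist")); print(ctrl.get_obs())
E
```

```text
pics
scene {'K': array([[386.05229163,   0.        , 254.66988083],
       [  0.        , 386.05229163, 196.18895265],
       [  0.        ,   0.        ,   1.        ]]), 'extrinsics': array([[-0.43402305,  0.57367374, -0.69463835,  1.07547072],
       [ 0.90086374,  0.26928038, -0.34048875,  0.32218776],
       [-0.00827697, -0.77355447, -0.63367576,  0.67432409],
       [ 0.        ,  0.        ,  0.        ,  1.        ]])}
top {'K': array([[406.1217804 ,   0.        , 248.48759936],
       [  0.        , 406.1217804 , 191.33847469],
       [  0.        ,   0.        ,   1.        ]]), 'extrinsics': array([[ 0.01374833, -0.99826063,  0.0573297 ,  0.41772438],
       [-0.99984879, -0.0131144 ,  0.0114193 ,  0.00270006],
       [-0.01064759, -0.05747803, -0.99828999,  1.25125218],
       [ 0.        ,  0.        ,  0.        ,  1.        ]])}
{'K': array([[274.97927657,   0.        , 253.92386511],
       [  0.        , 274.97927657, 192.83898436],
       [  0.        ,   0.        ,   1.        ]]), 'hand_eye': array([[-4.06196354e-04, -9.52956780e-01, -3.03105941e-01,
         8.
[... 241 characters left out ...]
0,
         1.00000000e+00]])}
{'clock': 0.1, 'joint_pos': array([ 8.34285461e+01,  2.05888318e+01,  6.38215637e-01, -1.62779255e-02,
       -7.01356052e+01, -1.65052536e+01]), 'qvel': array([-0.06729403, -0.08063249,  0.06631042,  0.05051502, -0.00622962,
        0.07704624]), 'tau': array([-1.30769084e-03, -5.84164345e+01,  2.93754601e+01,  7.01552063e+00,
        1.02428271e-02, -4.98003226e-05]), 'tool_pos': array([0.26446448, 0.62059325, 0.24769786]), 'orientation': array([ 1.79912984e+02, -9.82545381e-03, -2.30822427e+01]), 'force': array([ 1.03333219,  0.15701444, -0.71776481]), 'moment': array([0.02803368, 0.03523442, 0.03796187]), 'gripper_force': 0.0, 'opening': 0.0878018378130502}
```

View pics/scene0.png

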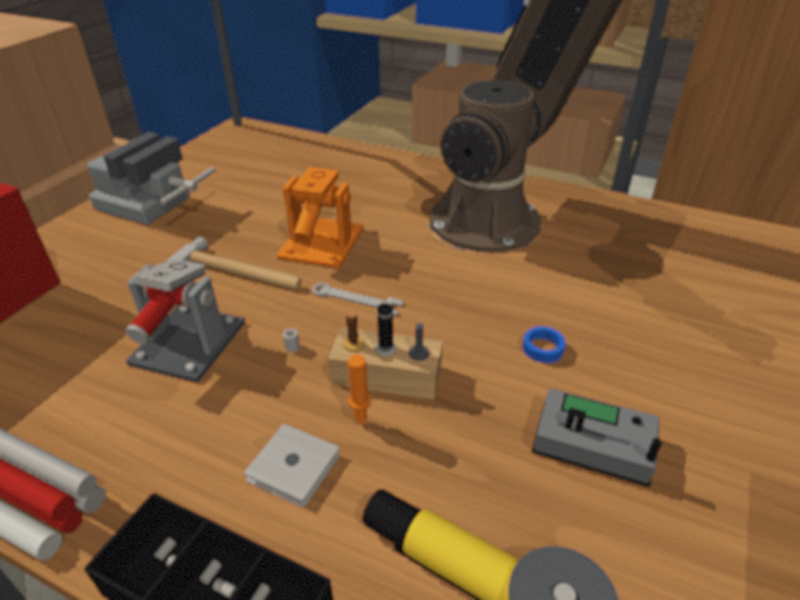

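View pics/top0.png

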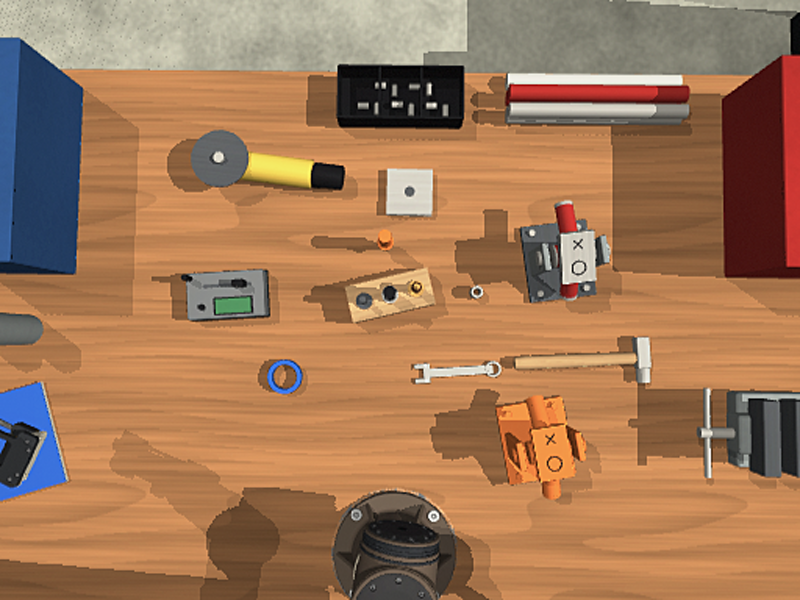

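The grey fixture (top px ~(560,262)) is the one meant; the orange twin (540,445) is not. In the stand, the candidates are the black/thick tall tool in the middle (390,293), the slim grey one (364,300) and the brass/wood one (416,287). The orange lookalike stands free at (385,238). The selector's black grip is at (238,283), with the antenna at (186,279). I'll confirm in an enlarged montage.

```bash
python3 - <<'E'
import cv2,numpy as np
t=cv2.imread("pics/top0_raw.png");s=cv2.imread("pics/scene0_raw.png")
W,H=66,75
def c(im,x,y): return cv2.resize(im[y:y+H,x:x+W],(264,300),interpolation=cv2.INTER_CUBIC)
m=np.vstack([np.hstack([c(t,112,155),c(t,217,150),c(t,328,122)]),np.hstack([c(s,350,240),c(s,212,185),c(s,80,155)])])
cv2.imwrite("pics/m1.png",m)
E
```

```text
(no output)
```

View pics/m1.png

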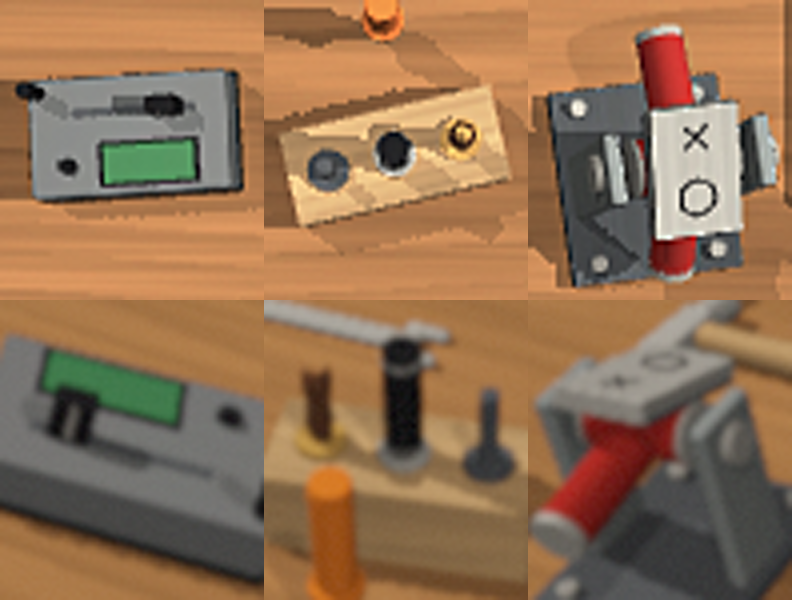

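```bash
cat > h.py <<'E'
import numpy as np
from plant import ctrl
from scipy.spatial.transform import Rotation as Ro
def cam(n,obs=None):
    c=ctrl.calibration(n)
    if n!="wrist": return c["K"],c["extrinsics"]
    T=np.eye(4);T[:3,3]=obs["tool_pos"];T[:3,:3]=Ro.from_euler("xyz",obs["orientation"],degrees=True).as_matrix()
    return c["K"],T@c["hand_eye"]
def ray(C,p):
    K,E=C; d=E[:3,:3]@np.linalg.solve(K,[p[0],p[1],1]); return E[:3,3],d/np.linalg.norm(d)
def onz(C,p,z):
    o,d=ray(C,p); return o+d*(z-o[2])/d[2]
def tri(*cp):
    A=np.zeros((3,3));b=np.zeros(3)
    for C,p in cp:
        o,d=ray(C,p);M=np.eye(3)-np.outer(d,d);A+=M;b+=M@o
    x=np.linalg.solve(A,b); return x,[round(1e3*np.linalg.norm(np.cross(x-ray(C,p)[0],ray(C,p)[1])),1) for C,p in cp]
def proj(C,X):
    K,E=C;q=K@(E[:3,:3].T@(np.asarray(X)-E[:3,3]));return q[:2]/q[2]
E
python3 - <<'E'
from h import *
np.set_printoptions(precision=4,suppress=True)
T=cam("top");S=cam("scene")
t1=lambda x,y:(112+x/4,155+y/4);t2=lambda x,y:(217+(x-264)/4,150+y/4);t3=lambda x,y:(328+(x-528)/4,122+y/4)
s1=lambda x,y:(350+x/4,240+(y-300)/4);s2=lambda x,y:(212+(x-264)/4,185+(y-300)/4);s3=lambda x,y:(80+(x-528)/4,155+(y-300)/4)
print("gauge corners",[onz(T,t1(*p),.043) for p in [(31,83),(235,70),(240,188),(36,200)]])
print("ant",onz(T,t1(28,90),.079),"grip",onz(T,t1(163,103),.073), "grip tri",tri((T,t1(163,103)),(S,s1(75,397))))
print("stand",[onz(T,t2(*p),.055) for p in [(280,148),(488,87),(511,180),(302,226)]])
print("ptop",onz(T,t2(397,146),.136),tri((T,t2(397,146)),(S,s2(403,348))),"collar",onz(T,t2(396,155),.061),onz(S,s2(404,456),.061))
for a,b in [((698,197),(664,361)),((695,137),(618,381))]: print("mark",tri((T,t3(*a)),(S,s3(*b))))
print("fixture base",[onz(T,t3(*p),.008) for p in [(549,95),(718,76),(745,262),(573,286)]])
E
```

```text
gauge corners [array([0.5288, 0.403 , 0.043 ]), array([0.5406, 0.2501, 0.043 ]), array([0.4523, 0.2441, 0.043 ]), array([0.4413, 0.3964, 0.043 ])]
ant [0.5204 0.3931 0.079 ] grip [0.5127 0.2959 0.073 ] grip tri (array([0.5123, 0.299 , 0.0704]), [np.float64(2.4), np.float64(2.4)])
stand [array([0.4982, 0.0978, 0.055 ]), array([ 0.5454, -0.0553,  0.055 ]), array([ 0.4768, -0.0729,  0.055 ]), array([0.4408, 0.0805, 0.055 ])]
ptop [0.4952 0.0108 0.136 ] (array([0.4938, 0.0138, 0.1333]), [np.float64(3.4), np.float64(3.4)]) collar [0.4938 0.012  0.061 ] [0.5018 0.0205 0.061 ]
mark (array([ 0.5407, -0.3183,  0.1358]), [np.float64(1.2), np.float64(1.2)])
mark (array([ 0.5805, -0.3129,  0.1489]), [np.float64(0.9), np.float64(0.9)])
fixture base [array([ 0.6332, -0.2422,  0.008 ]), array([ 0.6495, -0.3719,  0.008 ]), array([ 0.5062, -0.3919,  0.008 ]), array([ 0.4861, -0.2607,  0.008 ])]
```

The montage confirms it. The middle tool, with a black thick grip and light collar (scene px ~(246,210) raw), is the probe. The left one is slim (punch) and the right one is waisted brown (scraper). The ring is the mark nearer the robot on the grey fixture's plate. Next I'll turn and go to the selector's rear.

>>> apply_moves(
  targets=[
    {"travel": [0,0,0],"roll": 8.5,"jaw": 0},
    {"travel": [0,0,0],"roll": 8.5,"jaw": 0},
    {"travel": [0,0,0],"roll": 8.5,"jaw": 0},
    {"travel": [0,0,0],"roll": 8.5,"jaw": 0},
    {"travel": [0,0,0],"roll": 8.5,"jaw": 0},
    {"travel": [0,0,0],"roll": 8.5,"jaw": 0},
    {"travel": [0,0,0],"roll": 8.5,"jaw": 0},
    {"travel": [0,0,0],"roll": 3.2,"jaw": 0},
  ],
)

```text
clock: 0.9
tool_pos: [0.2645, 0.6207, 0.248]
orientation: [180.0, -0.1, -86.1]
force: [0.2, -1.0, -0.5]
opening: 0.0291
gripper_force: 0.0
```

>>> apply_moves(
  targets=[
    {"travel": [25,-15,6],"roll": 0,"jaw": 0},
    {"travel": [38,-22,10],"roll": 0,"jaw": 0},
    {"travel": [38,-22,10],"roll": 0,"jaw": 0},
    {"travel": [38,-22,10],"roll": 0,"jaw": 0},
    {"travel": [38,-22,10],"roll": 0,"jaw": 0},
    {"travel": [38,-22,10],"roll": 0,"jaw": 0},
    {"travel": [38,-22,10],"roll": 0,"jaw": 0},
    {"travel": [38,-22,10],"roll": 0,"jaw": 0},
    {"travel": [38,-22,10],"roll": 0,"jaw": 0},
    {"travel": [38,-22,10],"roll": 0,"jaw": 0},
  ],
)

```text
clock: 1.9
tool_pos: [0.5046, 0.269, 0.1521]
orientation: [180.0, -0.0, -85.8]
force: [0.6, 0.4, 0.6]
opening: 0.0004
gripper_force: 0.0
```

>>> apply_moves(
  targets=[
    {"travel": [8,-9,4],"roll": 0,"jaw": 0},
    {"travel": [0,0,0],"roll": 0,"jaw": 0},
    {"travel": [0,0,0],"roll": 0,"jaw": 0},
  ],
)

```text
clock: 2.2
tool_pos: [0.5136, 0.2634, 0.1484]
orientation: [180.0, -0.0, -85.8]
force: [-0.2, -0.1, -0.3]
opening: 0.0004
gripper_force: 0.0
```

```bash
python3 - <<'E'
from h import *
import cv2
o=ctrl.get_obs(); im=ctrl.snapshot("wrist")
print(o["clock"],o["tool_pos"],o["orientation"],o["joint_pos"],o["force"])
cv2.imwrite("pics/w1.png",cv2.resize(im[:,:,::-1],(800,600),interpolation=cv2.INTER_CUBIC))
E
```

```text
2.2 [0.51357372 0.26342245 0.14839169] [ 1.79981911e+02 -1.26540964e-02 -8.58197993e+01] [ 4.65607321e+01  1.63089122e+01 -1.95770800e+01 -3.51121359e-03
 -5.41358994e+01 -4.23784758e+01] [-0.24438441 -0.05431188 -0.25233303]
```

View pics/w1.png

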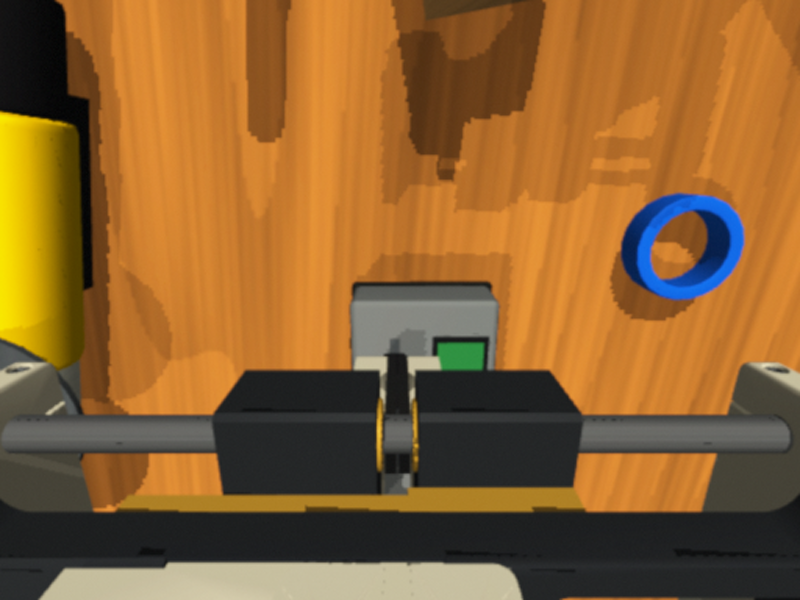

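The wrist view shows the box ahead (raw columns 225–318), with the closed fingertips at column ~255, in line with the selector track. I'll lower and push towards the antenna.

>>> apply_moves(
  targets=[
    {"travel": [0,0,25],"roll": 0,"jaw": 0},
    {"travel": [0,0,25],"roll": 0,"jaw": 0},
    {"travel": [0,0,15],"roll": 0,"jaw": 0},
    {"travel": [0,0,11],"roll": 0,"jaw": 0},
    {"travel": [0,0,0],"roll": 0,"jaw": 0},
    {"travel": [0,0,0],"roll": 0,"jaw": 0},
  ],
)

```text
clock: 2.85
tool_pos: [0.5137, 0.2641, 0.0731]
orientation: [-180.0, 0.0, -85.7]
force: [-0.0, 0.8, 0.7]
opening: 0.0004
gripper_force: 0.0
```

>>> apply_moves(
  targets=[
    {"travel": [-5,0,0],"roll": 0,"jaw": 0},
    {"travel": [-5,0,0],"roll": 0,"jaw": 0},
    {"travel": [-5,0,0],"roll": 0,"jaw": 0},
    {"travel": [-5,0,0],"roll": 0,"jaw": 0},
    {"travel": [-5,0,0],"roll": 0,"jaw": 0},
    {"travel": [-5,0,0],"roll": 0,"jaw": 0},
    {"travel": [-5,0,0],"roll": 0,"jaw": 0},
    {"travel": [-5,0,0],"roll": 0,"jaw": 0},
    {"travel": [-5,0,0],"roll": 0,"jaw": 0},
    {"travel": [-5,0,0],"roll": 0,"jaw": 0},
  ],
)

```text
clock: 3.85
tool_pos: [0.5099, 0.3135, 0.0725]
orientation: [180.0, -0.0, -85.8]
force: [0.2, -1.6, 0.9]
opening: 0.0003
gripper_force: 0.9
```

>>> apply_moves(
  targets=[
    {"travel": [-4,0,0],"roll": 0,"jaw": 0},
    {"travel": [-4,0,0],"roll": 0,"jaw": 0},
    {"travel": [-2,0,0],"roll": 0,"jaw": 0},
    {"travel": [0,0,0],"roll": 0,"jaw": 0},
  ],
)

```text
clock: 4.25
tool_pos: [0.5091, 0.3236, 0.0725]
orientation: [-180.0, 0.0, -85.8]
force: [1.0, -0.5, 0.1]
opening: 0.0006
gripper_force: 0.0
```

>>> apply_moves(
  targets=[
    {"travel": [-2,0,0],"roll": 0,"jaw": 0},
    {"travel": [-2,0,0],"roll": 0,"jaw": 0},
    {"travel": [0,0,0],"roll": 0,"jaw": 0},
  ],
)

```text
clock: 4.55
tool_pos: [0.5088, 0.3272, 0.0725]
orientation: [180.0, -0.0, -85.8]
force: [-0.3, 0.8, 0.5]
opening: 0.0003
gripper_force: 0.3
```

>>> apply_moves(
  targets=[
    {"travel": [-2,0,0],"roll": 0,"jaw": 0},
    {"travel": [0,0,0],"roll": 0,"jaw": 0},
  ],
)

```text
clock: 4.75
tool_pos: [0.5087, 0.3292, 0.0725]
orientation: [180.0, -0.0, -85.8]
force: [0.3, -0.8, -0.5]
opening: 0.0007
gripper_force: 0.4
```

>>> apply_moves(
  targets=[
    {"travel": [-2,0,0],"roll": 0,"jaw": 0},
    {"travel": [0,0,0],"roll": 0,"jaw": 0},
  ],
)

```text
clock: 4.95
tool_pos: [0.5085, 0.3313, 0.0725]
orientation: [180.0, -0.0, -85.8]
force: [0.3, -0.8, -0.4]
opening: 0.0004
gripper_force: 0.4
```

```bash
python3 - <<'E'
from h import *
import cv2
im=ctrl.snapshot("scene");im2=ctrl.snapshot("top");print(ctrl.get_obs()["force"])
cv2.imwrite("pics/s2.png",np.hstack([cv2.resize(i[:,:,::-1],(400,400),interpolation=cv2.INTER_CUBIC) for i in (im[215:315,340:440],im2[145:225,105:185])]))
E
```

```text
[ 0.07815245 -1.75416241  0.28470874]
```

View pics/s2.png

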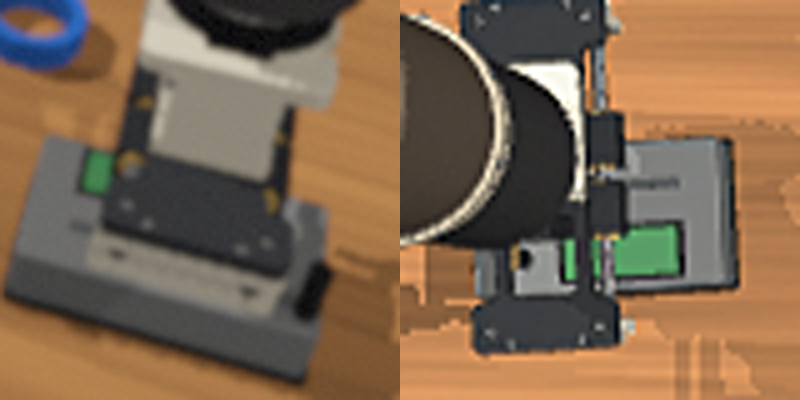

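The gripper hides the selector, so I'll keep stepping until the stop is felt.

>>> apply_moves(
  targets=[
    {"travel": [-2,0,0],"roll": 0,"jaw": 0},
    {"travel": [0,0,0],"roll": 0,"jaw": 0},
  ],
)

```text
clock: 5.25
tool_pos: [0.5084, 0.3333, 0.0725]
orientation: [180.0, -0.0, -85.8]
force: [0.3, -0.9, -0.9]
opening: 0.0006
gripper_force: 0.4
```

>>> apply_moves(
  targets=[
    {"travel": [-2,0,0],"roll": 0,"jaw": 0},
    {"travel": [0,0,0],"roll": 0,"jaw": 0},
  ],
)

```text
clock: 5.45
tool_pos: [0.5083, 0.3351, 0.0725]
orientation: [180.0, -0.0, -85.8]
force: [0.4, -0.6, -1.1]
opening: 0.0005
gripper_force: 0.9
```

>>> apply_moves(
  targets=[
    {"travel": [-2,0,0],"roll": 0,"jaw": 0},
    {"travel": [0,0,0],"roll": 0,"jaw": 0},
  ],
)

```text
clock: 5.65
tool_pos: [0.5082, 0.3353, 0.0725]
orientation: [179.9, -0.2, -85.8]
force: [3.0, -8.5, 2.2]
opening: 0.0005
gripper_force: 4.3
```

>>> apply_moves(
  targets=[
    {"travel": [-1.5,0,0],"roll": 0,"jaw": 0},
    {"travel": [0,0,0],"roll": 0,"jaw": 0},
  ],
)

```text
clock: 5.85
tool_pos: [0.5081, 0.3355, 0.0725]
orientation: [179.9, -0.3, -85.8]
force: [3.5, -13.3, 3.7]
opening: 0.0004
gripper_force: 6.7
```

The stop is felt at y = 0.3355 (force jumps to 8–13 N). I'll back off, rise, turn and go over the probe.

>>> apply_moves(
  targets=[
    {"travel": [4,0,0],"roll": 0,"jaw": 0},
    {"travel": [4,0,-25],"roll": 0,"jaw": 0},
    {"travel": [0,0,-40],"roll": 0,"jaw": 0},
    {"travel": [0,0,-45],"roll": 0,"jaw": 0},
    {"travel": [0,0,-38],"roll": 0,"jaw": 40},
    {"travel": [0,0,0],"roll": -5.4,"jaw": 60},
    {"travel": [0,0,0],"roll": -5.4,"jaw": 60},
  ],
)

```text
clock: 6.55
tool_pos: [0.5092, 0.3318, 0.2228]
orientation: [-179.8, 0.2, -74.7]
force: [0.5, 0.3, -0.9]
opening: 0.0187
gripper_force: 0.0
```

>>> apply_moves(
  targets=[
    {"travel": [20,6,0],"roll": 0,"jaw": 60},
    {"travel": [38,12,0],"roll": 0,"jaw": 60},
    {"travel": [38,12,0],"roll": 0,"jaw": 60},
    {"travel": [38,12,0],"roll": 0,"jaw": 60},
    {"travel": [38,12,0],"roll": 0,"jaw": 60},
    {"travel": [38,12,0],"roll": 0,"jaw": 60},
    {"travel": [38,12,0],"roll": 0,"jaw": 60},
    {"travel": [38,12,0],"roll": 0,"jaw": 60},
    {"travel": [15,5,0],"roll": 0,"jaw": 60},
    {"travel": [0,0,0],"roll": 0,"jaw": 60},
  ],
)

```text
clock: 7.55
tool_pos: [0.4944, 0.0132, 0.2207]
orientation: [-180.0, 0.0, -75.2]
force: [0.2, -0.1, -0.3]
opening: 0.0599
gripper_force: 0.0
```

```bash
python3 - <<'E'
from h import *
import cv2
o=ctrl.get_obs(); im=ctrl.snapshot("wrist"); s=ctrl.snapshot("top")
np.savez("w2.npz",p=o["tool_pos"],r=o["orientation"])
print(o["clock"],o["tool_pos"],o["orientation"],o["force"])
a=cv2.resize(im[120:384,130:394,::-1],(528,528),interpolation=cv2.INTER_CUBIC)
b=cv2.resize(s[150:216,112:178,::-1],(264,264),interpolation=cv2.INTER_CUBIC)
g=np.zeros((528,264,3),np.uint8);g[:264]=b
cv2.imwrite("pics/w2.png",np.hstack([a,g]))
E
```

```text
7.55 [0.49436478 0.01319986 0.22074684] [-1.79958624e+02  1.79722993e-02 -7.52054183e+01] [ 0.20533499 -0.10763374 -0.33176426]
```

View pics/w2.png

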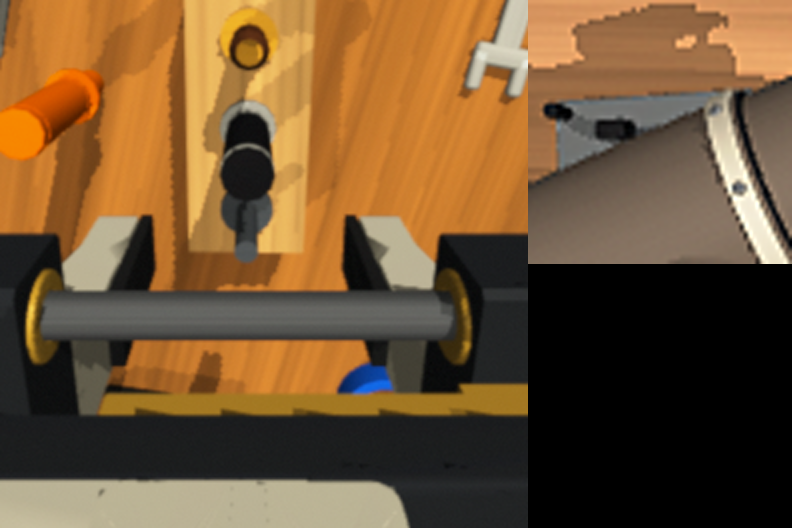

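The selector now stands next to the antenna (right inset, dark block beside the antenna). In the wrist view the probe's cap is at crop (246,173) and its collar at (248,127). The stand's long axis is vertical in the picture, so the yaw is right.

```bash
python3 - <<'E'
from h import *
d=np.load("w2.npz");C=cam("wrist",dict(tool_pos=d["p"],orientation=d["r"]))
R=Ro.from_euler("xyz",d["r"],degrees=True)
for n,p,z in [("cap",(246,173),.136),("collar",(248,127),.061),("scraper collar",(249,38),.058),("punch collar",(246,210),.058)]:
    X=onz(C,(130+p[0]/2,120+p[1]/2),z); print(n,X.round(4),(1e3*R.inv().apply(X-d["p"])).round(1))
E
```

```text
cap [0.4955 0.0139 0.136 ] [-0.3 -1.2 84.7]
collar [0.4945 0.0143 0.061 ] [ -0.9  -0.3 159.7]
scraper collar [ 0.5064 -0.0329  0.058 ] [ 47.7   0.3 162.7]
punch collar [0.4824 0.0646 0.058 ] [-52.7  -1.5 162.8]
```

>>> apply_moves(
  targets=[
    {"travel": [-0.5,-0.8,30],"roll": 0,"jaw": 60},
    {"travel": [0,0,40],"roll": 0,"jaw": 60},
    {"travel": [0,0,30],"roll": 0,"jaw": 60},
    {"travel": [0,0,17],"roll": 0,"jaw": 50},
    {"travel": [0,0,0],"roll": 0,"jaw": 10},
    {"travel": [0,0,0],"roll": 0,"jaw": 10},
    {"travel": [0,0,0],"roll": 0,"jaw": 10},
    {"travel": [0,0,0],"roll": 0,"jaw": 10},
    {"travel": [0,0,0],"roll": 0,"jaw": 10},
    {"travel": [0,0,0],"roll": 0,"jaw": 10},
  ],
)

```text
clock: 8.65
tool_pos: [0.4961, 0.0163, 0.1046]
orientation: [-179.9, 0.0, -75.0]
force: [-3.1, 2.5, 6.9]
opening: 0.0233
gripper_force: 30.0
```

>>> apply_moves(
  targets=[
    {"travel": [0,0,-10],"roll": 0,"jaw": 10},
    {"travel": [0,0,-10],"roll": 0,"jaw": 10},
    {"travel": [0,0,-8],"roll": 0,"jaw": 10},
    {"travel": [0,0,0],"roll": 0,"jaw": 10},
  ],
)

```text
clock: 9.05
tool_pos: [0.4962, 0.0162, 0.1331]
orientation: [-179.9, 0.0, -75.0]
force: [0.1, -0.8, -0.8]
opening: 0.0236
gripper_force: 30.0
```

>>> apply_moves(
  targets=[
    {"travel": [-3,0,0],"roll": 0,"jaw": 10},
    {"travel": [-3,0,0],"roll": 0,"jaw": 10},
    {"travel": [-3,0,0],"roll": 0,"jaw": 10},
    {"travel": [0,0,0],"roll": 0,"jaw": 10},
  ],
)

```text
clock: 9.45
tool_pos: [0.4929, 0.024, 0.1315]
orientation: [179.9, -0.1, -74.9]
force: [0.8, -6.0, 2.2]
opening: 0.0235
gripper_force: 30.0
```

>>> apply_moves(
  targets=[
    {"travel": [-3,0,0],"roll": 0,"jaw": 10},
    {"travel": [-3,0,0],"roll": 0,"jaw": 10},
    {"travel": [-3,0,0],"roll": 0,"jaw": 10},
    {"travel": [0,0,0],"roll": 0,"jaw": 10},
  ],
)

```text
clock: 9.85
tool_pos: [0.4905, 0.0327, 0.1313]
orientation: [179.9, -0.1, -74.9]
force: [0.1, -6.3, 0.1]
opening: 0.0239
gripper_force: 30.0
```

>>> apply_moves(
  targets=[
    {"travel": [-3,0,0],"roll": 0,"jaw": 10},
    {"travel": [-3,0,0],"roll": 0,"jaw": 10},
    {"travel": [-3,0,0],"roll": 0,"jaw": 10},
    {"travel": [0,0,0],"roll": 0,"jaw": 10},
  ],
)

```text
clock: 10.25
tool_pos: [0.488, 0.0414, 0.131]
orientation: [179.9, -0.1, -75.0]
force: [1.3, -4.6, -1.7]
opening: 0.0237
gripper_force: 30.0
```

The probe pivots in the pads at ~6 N. I'll lift it clear, turn to line up with the plate's slope, and go near the mark.

>>> apply_moves(
  targets=[
    {"travel": [0,0,-15],"roll": 0,"jaw": 10},
    {"travel": [0,0,-30],"roll": 0,"jaw": 10},
    {"travel": [0,0,-35],"roll": 0,"jaw": 10},
    {"travel": [0,0,-35],"roll": 0,"jaw": 10},
    {"travel": [0,0,-34],"roll": 0,"jaw": 10},
  ],
)

```text
clock: 10.75
tool_pos: [0.4882, 0.0423, 0.2816]
orientation: [180.0, 0.0, -75.0]
force: [0.3, 1.2, -1.1]
opening: 0.0238
gripper_force: 30.0
```

>>> apply_moves(
  targets=[
    {"travel": [0,0,0],"roll": -8.25,"jaw": 10},
    {"travel": [0,0,0],"roll": -8.25,"jaw": 10},
    {"travel": [0,0,0],"roll": -8.25,"jaw": 10},
    {"travel": [0,0,0],"roll": -8.25,"jaw": 10},
    {"travel": [0,0,0],"roll": -8.25,"jaw": 10},
    {"travel": [0,0,0],"roll": -8.25,"jaw": 10},
    {"travel": [0,0,0],"roll": -8.25,"jaw": 10},
    {"travel": [0,0,0],"roll": -8.25,"jaw": 10},
    {"travel": [0,0,0],"roll": -8.25,"jaw": 10},
    {"travel": [0,0,0],"roll": -8.25,"jaw": 10},
  ],
)

```text
clock: 11.75
tool_pos: [0.4883, 0.0424, 0.2799]
orientation: [-180.0, 0.1, 7.9]
force: [0.9, -0.6, -1.7]
opening: 0.0237
gripper_force: 30.0
```

>>> apply_moves(
  targets=[
    {"travel": [-1,20,0],"roll": 0,"jaw": 10},
    {"travel": [-2,39,0],"roll": 0,"jaw": 10},
    {"travel": [-2,39,0],"roll": 0,"jaw": 10},
    {"travel": [-2,39,0],"roll": 0,"jaw": 10},
    {"travel": [-2,39,0],"roll": 0,"jaw": 10},
    {"travel": [-2,39,0],"roll": 0,"jaw": 10},
    {"travel": [-2,39,0],"roll": 0,"jaw": 10},
    {"travel": [-2,39,0],"roll": 0,"jaw": 10},
    {"travel": [-1,18,0],"roll": 0,"jaw": 10},
    {"travel": [0,0,0],"roll": 0,"jaw": 10},
  ],
)

```text
clock: 12.75
tool_pos: [0.5132, -0.2702, 0.2792]
orientation: [-180.0, 0.1, 7.4]
force: [-0.6, -0.3, -1.4]
opening: 0.0235
gripper_force: 30.0
```

```bash
python3 - <<'E'
from h import *
import cv2
o=ctrl.get_obs(); im=ctrl.snapshot("wrist"); s=ctrl.snapshot("scene")
np.savez("w3.npz",p=o["tool_pos"],r=o["orientation"])
print(o["clock"],o["tool_pos"],o["orientation"],o["joint_pos"],o["force"])
g=o["tool_pos"];u,v=proj(cam("scene"),g-[0,0,.05]).round().astype(int);u0=max(u-60,0);v0=max(v-60,0);print(u0,v0)
cv2.imwrite("pics/w3.png",np.hstack([cv2.resize(i[:,:,::-1],(400,600),interpolation=cv2.INTER_CUBIC) for i in (im[90:330,170:330],s[v0:v0+150,u0:u0+100])]))
E
```

```text
12.75 [ 0.51315521 -0.270186    0.2791577 ] [-1.79958456e+02  1.06953860e-01  7.35648742e+00] [-8.46193025e+00  1.06389211e+01 -8.87046242e+00 -1.14669794e-02
 -7.06048448e+01  1.05822198e+02] [-0.60440859 -0.29712832 -1.42484112]
68 75
```

View pics/w3.png

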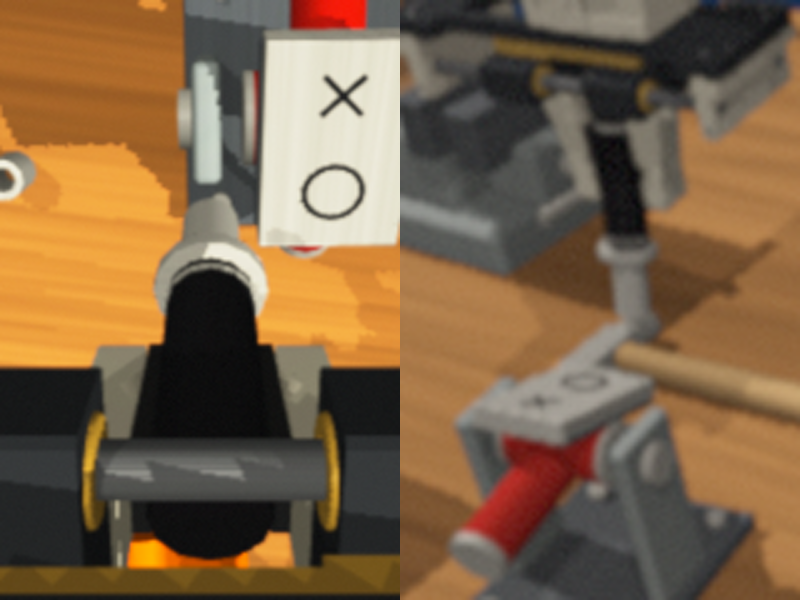

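```bash
python3 - <<'E'
from h import *
from scipy.optimize import least_squares
np.set_printoptions(precision=4,suppress=True)
d=np.load("w3.npz");W=cam("wrist",dict(tool_pos=d["p"],orientation=d["r"]));T=cam("top");S=cam("scene")
R=Ro.from_euler("xyz",d["r"],degrees=True).as_matrix()
ring=[(W,(303.2,166.8)),(T,(370.5,171.2)),(S,(114,170.25)),(S,(68+184/4,75+381/4))]
cross=[(W,(307.6,128.4)),(T,(369.75,156.25)),(S,(102.5,175.25)),(S,(68+140/4,75+401/4))]
for w in ([1,1,.3,.3],[1,1,1,1],[1,.3,.3,.3]):
    def X(v): return v[:3],v[:3]+.042*np.array([np.cos(v[3])*np.cos(v[4]),np.cos(v[3])*np.sin(v[4]),np.sin(v[3])])
    f=lambda v:np.concatenate([wi*(proj(C,x)-p) for x,L in zip(X(v),(ring,cross)) for wi,(C,p) in zip(w,L)])
    r=least_squares(f,[.54,-.318,.137,.3,.13]);print(r.x[:3],np.degrees(r.x[3:]),"res",r.fun)
print("tri WT",tri(ring[0],ring[1]),tri(cross[0],cross[1]))
g=d["p"]+R@[0,0,.003]
for th in (14,16,18,20,22,24):
    a=R@[np.sin(np.radians(th)),0,np.cos(np.radians(th))]
    print(th,*[((proj(W,g+a*l)-[170,90])*2.5).round(0) for l in(.040,.046,.080,.092)],*[((proj(S,g+a*l)-[68,75])*4).round(0)+[400,0] for l in(.040,.046,.080,.092)])
E
```

```text
[ 0.5415 -0.3173  0.1367] [18.7512  7.9355] res [ 0.2067  0.0764 -0.6496  0.0064 -0.1591 -0.0204 -0.1591 -0.0204  0.1476
  0.0389 -0.5457 -0.0109 -0.0973 -0.0803 -0.2473 -0.0803]
[ 0.5412 -0.3173  0.136 ] [18.2793  7.842 ] res [ 0.0187  0.238  -0.7258  0.1446 -0.3683  0.0794 -0.3683  0.0794 -0.0599
  0.1701 -0.6387  0.1116 -0.1634  0.0193 -0.6634  0.0193]
[ 0.5414 -0.3172  0.136 ] [18.5185  7.7879] res [ 0.0006  0.0321 -0.2246  0.0219 -0.1218  0.0432 -0.1218  0.0432 -0.0097
  0.0159 -0.1883  0.0149 -0.0667  0.0038 -0.2167  0.0038]
tri WT (array([ 0.5416, -0.3177,  0.1382]), [np.float64(0.9), np.float64(0.9)]) (array([ 0.5808, -0.3119,  0.1528]), [np.float64(0.7), np.float64(0.7)])
14 [212. 314.] [212. 302.] [211. 242.] [211. 224.] [629. 237.] [630. 247.] [635. 305.] [636. 325.]
16 [212. 310.] [212. 297.] [211. 234.] [211. 216.] [628. 238.] [628. 248.] [632. 306.] [633. 326.]
18 [212. 306.] [212. 293.] [211. 227.] [211. 208.] [626. 238.] [627. 249.] [629. 308.] [630. 328.]
20 [212. 302.] [212. 288.] [211. 220.] [211. 199.] [625. 239.] [625. 249.] [626. 309.] [626. 329.]
22 [212. 299.] [212. 284.] [212. 213.] [211. 191.] [623. 239.] [623. 250.] [623. 310.] [623. 330.]
24 [212. 295.] [212. 280.] [212. 206.] [211. 183.] [622. 239.] [621. 250.] [620. 310.] [619. 331.]
```

Estimated ring (0.5415,−0.3173,0.137), slope 18.6°, direction 7.9°. The probe tilt needs one closer look.

```bash
python3 - <<'E'
from h import *
import cv2
o=ctrl.get_obs(); W=cam("wrist",o);S=cam("scene")
im=ctrl.snapshot("wrist")[150:240,215:295,::-1]; s=ctrl.snapshot("scene")[95:170,105:145,::-1]
a=cv2.resize(im,(480,540),interpolation=cv2.INTER_CUBIC);b=cv2.resize(s,(288,540),interpolation=cv2.INTER_CUBIC)
R=Ro.from_euler("xyz",o["orientation"],degrees=True).as_matrix();g=o["tool_pos"]+R@[0,0,.003]
# overlay predicted outlines of collar(both faces), nose end, tip for 18 deg
th=np.radians(18);ax=R@[np.sin(th),0,np.cos(th)];ex=R@[np.cos(th),0,-np.sin(th)];ey=R@[0,1,0]
t=np.linspace(0,2*np.pi,40)
for l,r,c in [(.040,.016,(0,0,255)),(.046,.016,(0,255,0)),(.080,.009,(255,0,0)),(.092,.002,(255,0,255))]:
    P=[g+ax*l+r*(np.cos(k)*ex+np.sin(k)*ey) for k in t]
    cv2.polylines(a,[np.array([(proj(W,p)-[215,150])*6 for p in P],int)],True,c)
    cv2.polylines(b,[np.array([(proj(S,p)-[105,95])*7.2 for p in P],int)],True,c)
cv2.imwrite("pics/t1.png",np.hstack([a,b]))
E
```

```text
(no output)
```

View pics/t1.png

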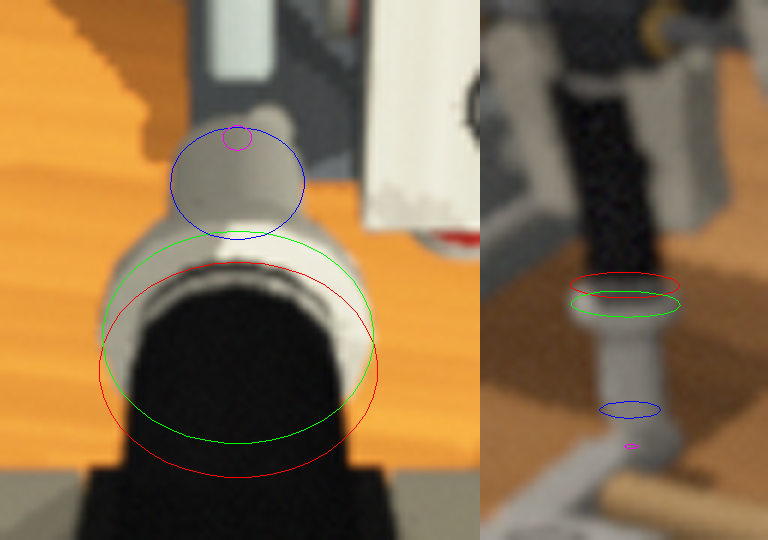

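The prediction at 18° fits the nose outline well, with the collar ~2–3 mm low in the grip, so the tilt is ~18–19°. I'll move to ~20 mm off the ring along the normal.

>>> apply_moves(
  targets=[
    {"travel": [-4,15,0],"roll": 0,"jaw": 10},
    {"travel": [-5,18,5],"roll": 0,"jaw": 10},
    {"travel": [-5,18,10],"roll": 0,"jaw": 10},
    {"travel": [0,0,10],"roll": 0,"jaw": 10},
    {"travel": [0,0,8],"roll": 0,"jaw": 10},
    {"travel": [0,0,0],"roll": 0,"jaw": 10},
    {"travel": [0,0,0],"roll": 0,"jaw": 10},
  ],
)

```text
clock: 13.65
tool_pos: [0.5064, -0.3203, 0.2478]
orientation: [180.0, 0.0, 7.6]
force: [-0.4, 1.2, -1.2]
opening: 0.0234
gripper_force: 30.0
```

```bash
python3 - <<'E'
from h import *
import cv2
o=ctrl.get_obs(); W=cam("wrist",o);S=cam("scene");T=cam("top")
np.savez("w4.npz",p=o["tool_pos"],r=o["orientation"])
R=Ro.from_euler("xyz",o["orientation"],degrees=True).as_matrix();g=o["tool_pos"]+R@[0,0,.005]
print(o["tool_pos"],o["orientation"],o["force"])
ims=[]
for n,C,sc,(w,h) in(("wrist",W,6,(66,90)),("scene",S,9,(44,60))):
    im=ctrl.snapshot(n)[:,:,::-1]
    u=(proj(C,g+[.03,0,-.09])-[w/2,h*.5]).astype(int)
    a=cv2.resize(im[u[1]:u[1]+h,u[0]:u[0]+w],(w*sc,h*sc),interpolation=cv2.INTER_CUBIC)
    th=np.radians(18.5);ax=R@[np.sin(th),0,np.cos(th)];ex=R@[np.cos(th),0,-np.sin(th)];ey=R@[0,1,0];t=np.linspace(0,2*np.pi,40)
    m=np.array([.5415,-.3173,.1367])
    for c0,r,c in[(g+ax*.046,.016,(0,255,0)),(g+ax*.080,.009,(255,0,0)),(g+ax*.092,.002,(255,0,255)),(m,.012,(0,0,255))]:
        cv2.polylines(a,[np.array([(proj(C,c0+r*(np.cos(k)*ex+np.sin(k)*ey))-u)*sc for k in t],int)],True,c)
    print(n,u); ims.append(a)
cv2.imwrite("pics/t2.png",np.hstack(ims))
E
```

```text
[ 0.50636542 -0.32026028  0.24776668] [1.79993958e+02 1.73765368e-03 7.57631253e+00] [-0.43433615  1.20773302 -1.15236754]
wrist [226 125]
scene [ 90 133]
```

View pics/t2.png

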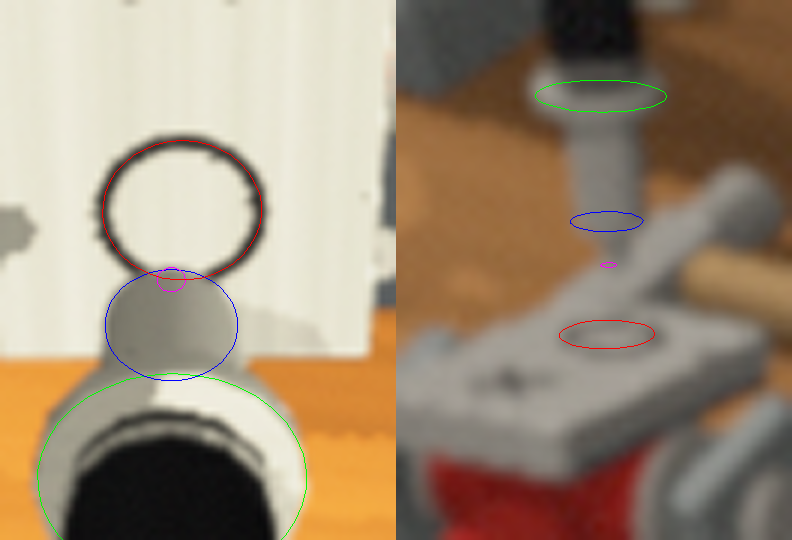

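The overlay matches: ring centre as estimated, and the probe needs ~1.5 mm in +y and ~20 mm along its axis to touch. I'll advance along the axis.

>>> apply_moves(
  targets=[
    {"travel": [1.3,0.8,3.8],"roll": 0,"jaw": 10},
    {"travel": [1.3,0.7,3.8],"roll": 0,"jaw": 10},
    {"travel": [1.3,0,3.8],"roll": 0,"jaw": 10},
    {"travel": [0.6,0,1.9],"roll": 0,"jaw": 10},
    {"travel": [0,0,0],"roll": 0,"jaw": 10},
    {"travel": [0,0,0],"roll": 0,"jaw": 10},
  ],
)

```text
clock: 14.35
tool_pos: [0.5109, -0.3217, 0.2342]
orientation: [180.0, 0.0, 7.5]
force: [0.6, -0.1, -0.4]
opening: 0.0237
gripper_force: 30.0
```

>>> apply_moves(
  targets=[
    {"travel": [0.6,0,1.9],"roll": 0,"jaw": 10},
    {"travel": [0,0,0],"roll": 0,"jaw": 10},
    {"travel": [0,0,0],"roll": 0,"jaw": 10},
  ],
)

```text
clock: 14.65
tool_pos: [0.5114, -0.3216, 0.2324]
orientation: [180.0, 0.0, 7.5]
force: [-0.3, -0.8, -1.0]
opening: 0.0239
gripper_force: 30.0
```

>>> apply_moves(
  targets=[
    {"travel": [0.6,0,1.9],"roll": 0,"jaw": 10},
    {"travel": [0,0,0],"roll": 0,"jaw": 10},
    {"travel": [0,0,0],"roll": 0,"jaw": 10},
  ],
)

```text
clock: 14.95
tool_pos: [0.512, -0.3215, 0.2304]
orientation: [-180.0, 0.0, 7.5]
force: [-0.4, -0.1, -1.5]
opening: 0.0236
gripper_force: 30.0
```

>>> apply_moves(
  targets=[
    {"travel": [0.6,0,1.9],"roll": 0,"jaw": 10},
    {"travel": [0,0,0],"roll": 0,"jaw": 10},
    {"travel": [0,0,0],"roll": 0,"jaw": 10},
  ],
)

```text
clock: 15.25
tool_pos: [0.5127, -0.3215, 0.2287]
orientation: [180.0, -0.0, 7.5]
force: [-0.2, -0.2, -1.5]
opening: 0.0234
gripper_force: 30.0
```

>>> apply_moves(
  targets=[
    {"travel": [0.6,0,1.9],"roll": 0,"jaw": 10},
    {"travel": [0,0,0],"roll": 0,"jaw": 10},
    {"travel": [0,0,0],"roll": 0,"jaw": 10},
  ],
)

```text
clock: 15.55
tool_pos: [0.5133, -0.3214, 0.2268]
orientation: [180.0, -0.0, 7.5]
force: [-0.1, -0.5, 0.8]
opening: 0.0238
gripper_force: 30.0
```

>>> apply_moves(
  targets=[
    {"travel": [0.6,0,1.9],"roll": 0,"jaw": 10},
    {"travel": [0,0,0],"roll": 0,"jaw": 10},
    {"travel": [0,0,0],"roll": 0,"jaw": 10},
  ],
)

```text
clock: 15.85
tool_pos: [0.5138, -0.3213, 0.2248]
orientation: [180.0, 0.0, 7.5]
force: [-2.1, -0.6, 1.3]
opening: 0.0234
gripper_force: 30.0
```

>>> apply_moves(
  targets=[
    {"travel": [0.5,0,1.4],"roll": 0,"jaw": 10},
    {"travel": [0,0,0],"roll": 0,"jaw": 10},
    {"travel": [0,0,0],"roll": 0,"jaw": 10},
  ],
)

```text
clock: 16.15
tool_pos: [0.5143, -0.3213, 0.2234]
orientation: [180.0, 0.0, 7.5]
force: [-1.3, -0.8, 3.0]
opening: 0.0233
gripper_force: 30.0
```

```bash
python3 - <<'E'
from h import *
import cv2
F=[]
for i in range(12):
    im=ctrl.snapshot("wrist" if i else "scene"); F.append(ctrl.get_obs()["force"])
    if i==0: s=im[:,:,::-1].copy()
print(np.mean(F,0),np.std(F,0)/3.5)
o=ctrl.get_obs();W=cam("wrist",o);S=cam("scene");print(o["tool_pos"])
R=Ro.from_euler("xyz",o["orientation"],degrees=True).as_matrix();g=o["tool_pos"]+R@[0,0,.005]
th=np.radians(18.5);ax=R@[np.sin(th),0,np.cos(th)];ex=R@[np.cos(th),0,-np.sin(th)];ey=R@[0,1,0];t=np.linspace(0,2*np.pi,40)
m=np.array([.5415,-.3173,.1367]);tip=g+ax*.092
print("nominal tip minus ring, tool axes mm",1e3*R.T@(tip-m),"pushed",1e3*(tip-m)@ax)
ims=[]
for C,im,sc,(w,h) in((W,ctrl.snapshot("wrist")[:,:,::-1],6,(66,90)),(S,s,9,(44,60))):
    u=(proj(C,m)-[w/2,h*.5]).astype(int); a=cv2.resize(im[u[1]:u[1]+h,u[0]:u[0]+w],(w*sc,h*sc),interpolation=cv2.INTER_CUBIC)
    for c0,r,c in[(g+ax*.046,.016,(0,255,0)),(g+ax*.080,.009,(255,0,0)),(m,.012,(0,0,255))]:
        cv2.polylines(a,[np.array([(proj(C,c0+r*(np.cos(k)*ex+np.sin(k)*ey))-u)*sc for k in t],int)],True,c)
    ims.append(a)
cv2.imwrite("pics/t3.png",np.hstack(ims))
E
```

```text
[-1.65202911 -0.43101157  2.13523229] [0.11580991 0.10107421 0.1318618 ]
[ 0.51431849 -0.32122298  0.2233717 ]
nominal tip minus ring, tool axes mm [1.72872768 0.33590355 5.57477161] pushed 5.835221133385484
```

View pics/t3.png

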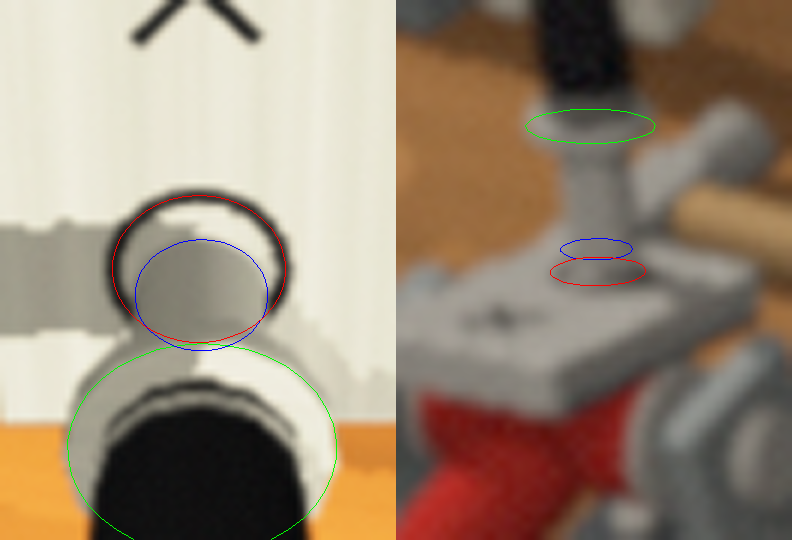

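The nose outline still matches, square over the ring. The axial force of ~3.8 N means the tip is pushed in by 5–6 mm, so I'm handing in.

```bash
python3 -c "
from plant import ctrl
print(ctrl.close_job())"
```

```text
the job is handed in; nothing more can be done
None
```

The selector is pushed to its stop at the antenna's end, and the probe is held square over the ring with its tip pressed in about 5–6 mm (estimated from the wrist force and camera pictures). The job is handed in and no verdict was returned.

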